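Lay out the carved rosettes by size on the rail

ROBOT

A 6-joint arm with a two-finger parallel gripper is mounted at the origin on the work surface. World frame = base frame: x ahead of the robot, y to its left, z up, the work surface at z = 0. Lengths are in m, angles in rad, forces in N, time in s.
With the tool pointing down it reaches from about 0.35 to 0.775 m from the base axis. Payload 7.3 kg.
Tool frame: the origin (TCP) lies on the centre line of the jaws, within the pads' length; the fingertips stand 17 mm ahead of it and the grasp point (between the pads) lies 2 mm behind it (robot.tip_extent is the distance from the TCP to the fingertips, in m); z points along the fingers, y is the line along which they close (so a half turn about z gives the same grasp; the last joint's range is limited). The gripper opens to 92 mm and grips with 3 to 60 N. Pads are 19 mm wide; open, the fingers measure 130 mm over their backs; the gripper's body (75 mm by 190 mm) begins 47 mm behind the grasp point.
Start: joints at [1.115, 0.342, 1.524, -0, 1.275, -0.146], TCP at [0.16, 0.5, 0.244] pointing down, gripper open.
Joint ranges: [-2.53, 2.53], [-0.77, 2.02], [0.04, 2.7], [-1, 4.14], [0.28, 2.66], [-3.11, 3.11]. Speed limits (rad/s): [2.57, 2.57, 3.14, 3.14, 3.14, 3.14].

INTERFACE

Orientations are given as [roll, pitch, yaw] about the fixed x, y, z axes, in that order (R = Rz(yaw) Ry(pitch) Rx(roll)).
In Python, from cell import robot gives the robot as it stands.
- The arm moves only by the tool step_arm, never from a script. Its argument "motion" is a list of rows, each a list of 2 entries, a list of its own where there are three numbers: the shift along the tool's x, y, z in units of 60 mm (1.0 is 60 mm), then the turn about the tool's z in rad. In form: [[[x, y, z], spin], ...]. A call has 1 to 10 rows; each row is the pose to reach, as a shift and turn from the pose commanded when the call began, along the tool's axes at that moment; what a row does not reach only later rows make up. A row lasts 1/8 s, in which the tool goes at most 62.5 mm and 10.7 degrees, less where a joint would pass 70% of its speed; a pose out of reach is approached as far as the arm can. A call with a gripper value outside its range is refused whole. "hand" is the closure in counts, from 0 (fully open) to 255 (shut), set as the call begins (left out, the last holds). The fingers move at their own pace and stop on an object; "squeeze" is the grip in N (left out, the last holds). Time passes only in rows, so rows that repeat a pose let the fingers close. It gives the time, the measured TCP pose, the force, the opening and the grip force at its end, in the units of the state.
- robot.observe(): the state, without advancing time (a new reading comes with each control period).
- robot.read_camera(name): name is "scene" or "top" or "wrist"; returns a dict with "pixels" (480x640x3 uint8, red, green, blue), "intrinsics" (3x3 intrinsics, pixels), "k1" (the pictures are not rectified: a ray, as slopes to the right and down, at radius r is drawn at 1 + k1 r^2 times it, then the intrinsics apply), "xyz" and "rotation" of the camera in the world; the wrist camera has in their place "T_tool_cam" (4x4, takes a point from camera to tool coordinates, whose origin is the TCP and whose axes are the flange's). Camera axes: x right, y up, looking along -z (the intrinsics and any distortion apply to the point x, -y, -z); pixel columns grow to the right and rows downward; lengths in m; the calibration is good to about 2 mm. A picture is of the moment at which its call begins: read the wrist's pose just before it. There is no depth.
- robot.hand_in(): hands the job in; it is judged then, once.
The state is a dict: "time": time; "qpos": joint angles; "qvel": joint speeds; "joint_efforts": joint torques, N m; "tool_pos": TCP position; "tool_rot": TCP orientation; "contact_force": force on the tool from outside, world axes, zero at the start; "torque": the same for the moment, N m; "opening": finger opening in m; "grip_force": force on a finger pad.
Only numpy, scipy, OpenCV 4.12 (cv2) and the standard library are available. Lean on these libraries where they do the work, as an engineer would, in place of code of your own. Each camera call takes 0.05 s, during which the arm holds its last target. There are 200 camera calls.

TASK

Lay the four carved wooden rosettes out on the dark rail, one centred on each bare circle, in order of size: the largest next to the carved scroll, each one after it smaller, the smallest at the far end. Leave them lying flat with the petals up, and do not disturb the gouge on the bench.

Things in the scene. Friction and masses are not known exactly. Their poses are not given: they have to be found in the camera images.
- rosette_25: The smallest of four loose carved rosettes of the same pale wood: an upright-sided round disc 25 mm in diameter with carved petals on its top face; plain side wall 26 mm high, 33 mm at most over the carving. Starts flat on the bench, petals up. Origin: centre of its flat underside; z is up through the petals. All four look alike but for diameter.
- rosette_35: The second smallest of four loose carved rosettes of the same pale wood: an upright-sided round disc 35 mm in diameter with carved petals on its top face; plain side wall 26 mm high, 33 mm at most over the carving. Starts flat on the bench, petals up. Origin: centre of its flat underside; z is up through the petals. All four look alike but for diameter.
- rosette_45: The second largest of four loose carved rosettes of the same pale wood: an upright-sided round disc 45 mm in diameter with carved petals on its top face; plain side wall 26 mm high, 33 mm at most over the carving. Starts flat on the bench, petals up. Origin: centre of its flat underside; z is up through the petals. All four look alike but for diameter.
- rosette_55: The largest of four loose carved rosettes of the same pale wood: an upright-sided round disc 55 mm in diameter with carved petals on its top face; plain side wall 26 mm high, 33 mm at most over the carving. Starts flat on the bench, petals up. Origin: centre of its flat underside; z is up through the petals. All four look alike but for diameter.
- seat_0: Flat circle of bare pale wood, 60 mm across (no recess), one of four alike in a row 68 mm apart on a fixed dark board 84 mm wide, 450 long, 18 thick. Origin: its centre on the board's top, 18 mm above the bench. y runs along the row, x across the board, z up. This one is the end of the row on the robot's left (+y); seat_1, seat_2, seat_3 follow in order.
- seat_1: Flat circle of bare pale wood, 60 mm across (no recess), one of four alike in a row 68 mm apart on a fixed dark board 84 mm wide, 450 long, 18 thick. Origin: its centre on the board's top, 18 mm above the bench. y runs along the row, x across the board, z up. Second from the robot's left.
- seat_2: Flat circle of bare pale wood, 60 mm across (no recess), one of four alike in a row 68 mm apart on a fixed dark board 84 mm wide, 450 long, 18 thick. Origin: its centre on the board's top, 18 mm above the bench. y runs along the row, x across the board, z up. Third from the robot's left.
- seat_3: Flat circle of bare pale wood, 60 mm across (no recess), one of four alike in a row 68 mm apart on a fixed dark board 84 mm wide, 450 long, 18 thick. Origin: its centre on the board's top, 18 mm above the bench. y runs along the row, x across the board, z up. The end of the row on the robot's right (-y).
- scroll: A carved spiral scroll on a round base, 70 mm in diameter and 17 mm high, fixed on the rail at one end of the row, left or right (it changes from start to start); its centre is on the line of the row, 74 mm beyond the centre of the end circle. A plain square block 56 mm wide and 10 mm high is fixed likewise at the other end. Origin: centre of its underside, on the board's top face.
- gouge: A loose carving gouge with a pale wooden handle and a steel blade, 215 mm long overall and about 26 mm high, lying on the bench on the robot's right (-y). Origin: on the bench where handle meets ferrule; x points to the blade tip (about 110 mm), the handle runs 100 mm to -x. Not to be disturbed.
There are look-alikes about, which are no part of the job. Leave any blue or red look-alike of the rosette_55 alone. Leave any green or pink look-alike of the rosette_45 alone.

How it is judged:
By the outcome, as a careful person would: the job done as asked, in the order asked, and still so for the second after the job is handed in, with the robot touching nothing.
It also fails if it takes over 88 s, if anything falls off the work surface, if the arm or the gripper's body presses on something with over 40 N, if the wrist force passes 120 N, or if a joint passes its speed limit or range.

## Working session

There is one attempt and no reset: what is moved stays moved. The work goes in short steps, Python scripts to look and compute and a tool call to move; the robot and the scene stay as the last step left them, time stands still between calls to the robot, and variables do not carry over. Pictures are saved under pics/ and viewed, at most 14 in all, crops included, and the job is handed in when it is done.

Besides the shell and the picture viewer there is one more tool, called after ">>>" as name([rows], argument=value, ...), one row to a line, values as JSON. step_arm: Moves the arm, as the interface text tells. Its arguments: {"type":"object","properties":{"motion":{"type":"array"},"hand":{"type":"number"},"squeeze":{"type":"number"}},"required":["motion"]}

```bash
mkdir -p pics; ls; python3 - <<'E'
from cell import robot
import cv2
s=robot.observe();print({k:s[k] for k in('time','tool_pos','tool_rot','opening')})
for n in('top','scene'):
    c=robot.read_camera(n);cv2.imwrite(f'pics/{n}0.png',c['pixels'][:,:,::-1]);print(n,c['intrinsics'],c['k1'],c['xyz'],c['rotation'])
E
```

```text
pics
{'time': 0.0, 'tool_pos': array([0.1598501 , 0.49966899, 0.24304051]), 'tool_rot': array([-3.14005715e+00, -2.38497170e-04,  2.83180658e+00]), 'opening': 0.09132506495149458}
top [[568.34570639   0.         339.10163329]
 [  0.         568.34570639 238.98855297]
 [  0.           0.           1.        ]] -0.03470287978331063 [ 0.53702371 -0.09672209  1.15484057] [ 0.04597631  0.00842596 -1.58536097]
scene [[490.53941698   0.         318.0106468 ]
 [  0.         490.53941698 245.13639566]
 [  0.           0.           1.        ]] 0.0378171863014428 [1.26972334 0.2578457  0.61150515] [0.95791918 0.0046872  2.02814689]
```

View pics/top0.png

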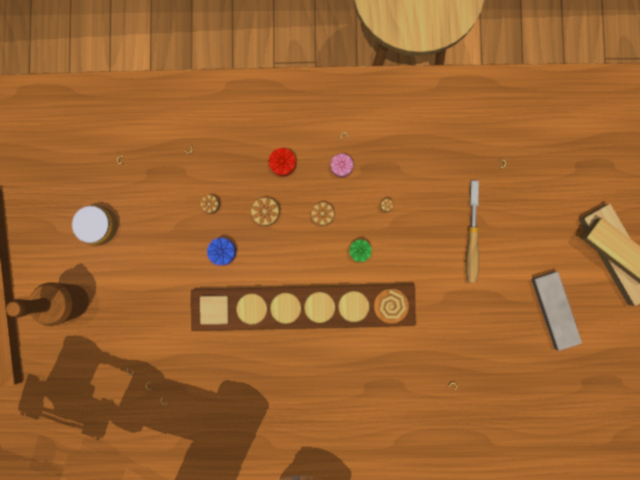

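View pics/scene0.png

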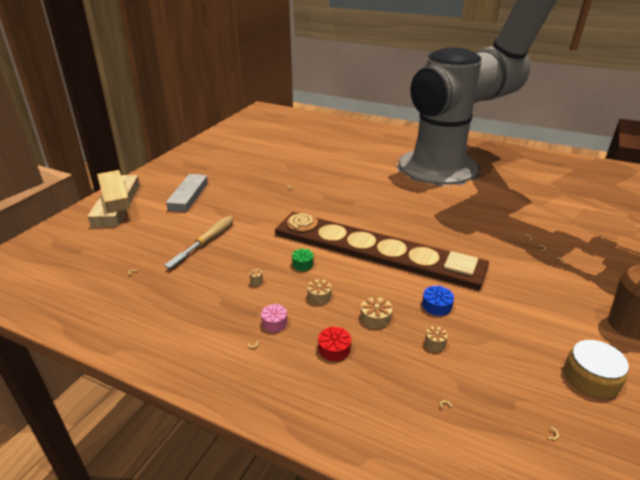

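The scene is clear. In the top image the right side is −y, and the scroll is at (391,306), next to seat_3.

| Rosette | Top-image pixel |
|---|---|
| 55 | (265,211) |
| 45 | (322,213) |
| 35 | (209,204) |
| 25 | (387,205) |

All four are pale wood. The red, blue, pink and green ones are look-alikes. I'll measure positions and check an enlarged crop.

```bash
cat > h.py <<'E'
import numpy as np,cv2
from scipy.spatial.transform import Rotation as R
from cell import robot
def ray(c,uv,T=None):
    K=c['intrinsics'];d=(np.array(uv,float)-K[:2,2])/[K[0,0],K[1,1]];s=d.copy()
    for _ in range(20): s=d/(1+c['k1']*(s@s))
    v=np.array([s[0],-s[1],-1])
    if T is None:
        rot=np.array(c['rotation']);M=R.from_euler('xyz',rot).as_matrix() if rot.shape==(3,) else rot
        return np.array(c['xyz']),M@v
    return T[:3,3],T[:3,:3]@v
def plane(c,uv,z,T=None):
    o,v=ray(c,uv,T);return (o+v*(z-o[2])/v[2])[:2]
def toolT(s):
    T=np.eye(4);T[:3,:3]=R.from_euler('xyz',s['tool_rot']).as_matrix();T[:3,3]=s['tool_pos'];return T
def shift(s,p):  # tool-axis shift, units of 60mm, to world p
    return toolT(s)[:3,:3].T@(np.array(p)-s['tool_pos'])/0.06
E
python3 - <<'E'
from h import *
c=robot.read_camera('top');im=c['pixels'][:,:,::-1].copy()
hsv=cv2.cvtColor(im,cv2.COLOR_BGR2HSV)
for n,(u,v) in dict(r55=(265,211),bench=(300,240),seat=(286,308),r25=(387,205)).items(): print(n,hsv[v-1:v+2,u-1:u+2].reshape(-1,3).tolist())
# rosettes differ from bench: local Lab distance
lab=cv2.cvtColor(im,cv2.COLOR_BGR2LAB).astype(float)
for n,(u,v) in dict(r55=(265,211),r45=(322,213),r35=(209,204),r25=(387,205)).items():
    p=lab[v-24:v+25,u-24:u+25];bg=np.median(p.reshape(-1,3),0)
    m=(((p-bg)[:,:,1]<-5)).astype('uint8')
    k,l,st,ce=cv2.connectedComponentsWithStats(cv2.morphologyEx(m,cv2.MORPH_CLOSE,np.ones((5,5),np.uint8)))
    i=1+np.argmax(st[1:,4]);pts=np.argwhere(l==i)[:,::-1].astype(np.float32)
    (x,y),r=cv2.minEnclosingCircle(pts);uv=(x+u-24,y+v-24)
    print(n,np.round(uv,1),round(r,1),st[i].tolist(),np.round(plane(c,uv,.026),4))
m=cv2.inRange(hsv,(0,60,150),(40,150,255))
for n,(u,v) in dict(s0=(252,308),s1=(286,308),s2=(320,307),s3=(354,306)).items():
    q=m[v-18:v+19,u-18:u+19];k,l,st,ce=cv2.connectedComponentsWithStats(q);i=l[18,18]
    uv=ce[i]+[u-18,v-18];print(n,np.round(uv,1),st[i].tolist(),np.round(plane(c,uv,.018),4))
cv2.imwrite('pics/crop.png',cv2.resize(im[140:340,180:430],None,fx=3,fy=3,interpolation=cv2.INTER_CUBIC))
E
```

```text
r55 [[19, 138, 194], [18, 142, 185], [17, 144, 165], [19, 138, 198], [18, 141, 190], [18, 146, 170], [18, 141, 190], [18, 143, 182], [17, 145, 163]]
bench [[14, 184, 168], [14, 183, 167], [14, 182, 167], [14, 184, 168], [14, 183, 169], [14, 182, 168], [14, 183, 171], [14, 185, 171], [14, 183, 170]]
seat [[22, 129, 204], [21, 130, 204], [21, 131, 205], [22, 128, 203], [22, 129, 205], [21, 129, 203], [21, 127, 205], [22, 127, 205], [21, 132, 205]]
r25 [[18, 146, 166], [18, 141, 179], [17, 152, 174], [18, 145, 167], [19, 146, 170], [17, 152, 169], [17, 156, 167], [17, 152, 163], [16, 162, 162]]
r55 [265.2 210.8] 14.8 [10, 10, 29, 29, 670] [0.6476 0.0588]
r45 [322.3 213.1] 12.2 [13, 12, 24, 25, 454] [ 0.6412 -0.0552]
r35 [210.3 203.4] 10.3 [15, 14, 21, 20, 311] [0.6642 0.1689]
r25 [386.  204.5] 7.6 [17, 16, 13, 16, 155] [ 0.6565 -0.1824]
s0 [251.3 308.6] [3, 4, 30, 30, 727] [0.453  0.0895]
s1 [285.2 307.8] [2, 3, 31, 31, 732] [0.4536 0.0216]
s2 [319.2 306.9] [2, 3, 31, 31, 734] [ 0.4545 -0.0463]
s3 [353.4 306.2] [3, 3, 30, 31, 733] [ 0.455  -0.1144]
```

View pics/crop.png

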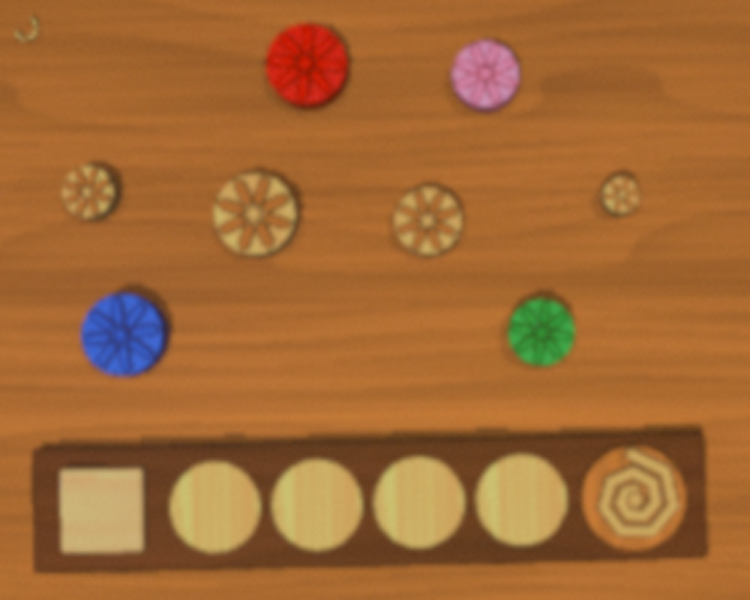

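The crop confirms it: the four pale ones sit at about (90,191), (255,213), (428,220) and (620,195), and are distinct from the coloured ones. I'll move above rosette_55.

```bash
python3 - <<'E'
from h import *
s=robot.observe();print(shift(s,[.648,.059,.18]))
E
```

```text
[-9.98730929 -4.51487378  1.057062  ]
```

>>> step_arm([
  [[-1,-0.45,0.1],0.18],
  [[-2,-0.9,0.2],0.36],
  [[-3,-1.35,0.3],0.54],
  [[-4,-1.8,0.4],0.72],
  [[-5,-2.25,0.5],0.9],
  [[-6,-2.7,0.6],1.08],
  [[-7,-3.15,0.7],1.26],
  [[-8,-3.6,0.8],1.26],
  [[-9,-4.05,0.95],1.26],
  [[-9.99,-4.51,1.05],1.26],
], hand=0, squeeze=15)

```text
time: 1.4
tool_pos: [0.6234, 0.082, 0.1837]
tool_rot: [-3.141, -0.0, 1.572]
contact_force: [0.4, 1.3, 0.5]
opening: 0.0917
grip_force: 0.0
```

```bash
python3 - <<'E'
from h import *
s=robot.observe();print(s['time'],s['tool_pos'],s['tool_rot'],s['qpos']);print(shift(s,[.648,.059,.18]))
E
```

```text
1.4 [0.62338941 0.08196217 0.18373244] [-3.14106532e+00 -2.57302442e-04  1.57162228e+00] [8.79119596e-03 5.80310927e-01 1.30432953e+00 2.74876689e-04
 1.25747748e+00 7.88038564e-03]
[-0.38305742  0.40989299  0.06189265]
```

>>> step_arm([
  [[0,0,0],0],
  [[0,0,0],0],
])

```text
time: 1.65
tool_pos: [0.6217, 0.0836, 0.1837]
tool_rot: [-3.14, -0.0, 1.571]
contact_force: [0.2, 0.1, 0.0]
opening: 0.092
grip_force: 0.0
```

```bash
cat > w.py <<'E'
from h import *
import sys
def look(name,z):
    s=robot.observe();c=robot.read_camera('wrist');T=toolT(s)@np.array(c['T_tool_cam'])
    cv2.imwrite(f'pics/{name}.png',c['pixels'][:,:,::-1]);print(s['time'],s['tool_pos'],s['tool_rot']);return s,c,T
E
python3 - <<'E'
from w import *
s,c,T=look('w1',0);print(shift(s,[.648,.059,.18]),c['T_tool_cam'],T[:3,3])
E
```

```text
1.65 [0.62170725 0.08355674 0.18365785] [-3.13992162e+00 -4.09921036e-04  1.57117600e+00]
[-0.40947025  0.43815803  0.0600642 ] [[ 1.56862437e-04  9.64808865e-01  2.62952144e-01  7.15482655e-02]
 [ 9.99999811e-01 -3.07648424e-04  5.32262323e-04  2.02783033e-03]
 [ 5.94428220e-04  2.62952011e-01 -9.64808731e-01 -1.39742131e-01]
 [ 0.00000000e+00  0.00000000e+00  0.00000000e+00  1.00000000e+00]] [0.62394145 0.15504857 0.32342571]
```

View pics/w1.png

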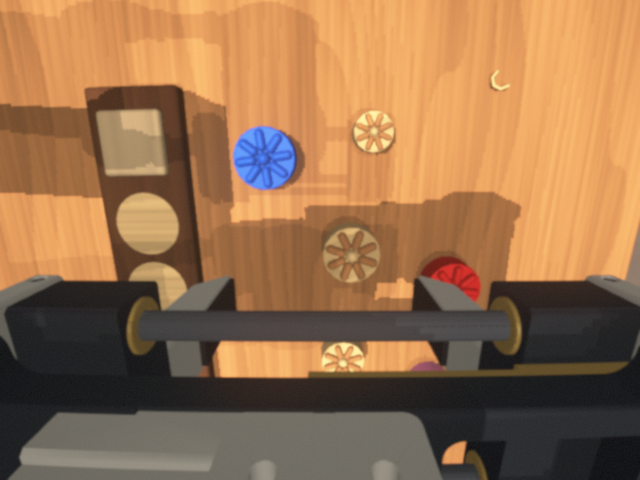

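Wrist view: rosette_55 is at (351,254), rosette_35 at (374,132) and seat_0 at (148,223). I'll compare these with the top camera.

```bash
cat >> w.py <<'E'
def blobs(s,c,T,targets,h=30):
    im=c['pixels'][:,:,::-1];hsv=cv2.cvtColor(im,cv2.COLOR_BGR2HSV)
    for n,(u,v,z) in targets.items():
        g=cv2.cvtColor(im,cv2.COLOR_BGR2GRAY)
        p=g[max(0,v-45):v+46,u-45:u+46]; p=cv2.resize(p,None,fx=4,fy=4,interpolation=cv2.INTER_CUBIC)
        p=cv2.GaussianBlur(p,(9,9),0)
        e=cv2.HoughCircles(p,cv2.HOUGH_GRADIENT_ALT,1.5,400,param1=120,param2=.5,minRadius=50,maxRadius=150)
        if e is None: print(n,'none');continue
        a=e[0,0];uv=(a[0]/4+u-45,a[1]/4+max(0,v-45));print(n,np.round(uv,1),round(a[2]/4,1),np.round(plane(c,uv,z,T),4))
E
python3 - <<'E'
from w import *
s,c,T=look('w1b',0)
blobs(s,c,T,dict(r55=(351,254,.026),r35=(374,132,.026),s0=(148,223,.018)))
for n,uv,z in (('r55',(351,254),.03),('r35',(374,132),.03),('s0',(148,223),.018)): print(n,plane(c,uv,z,T))
E
```

```text
1.7 [0.62146917 0.08421158 0.18411772] [-3.14052643e+00 -4.02146629e-04  1.57226282e+00]
r55 [349.9 256.2] 27.2 [0.6479 0.0624]
r35 [374.  132.4] 20.3 [0.6662 0.1737]
s0 none
r55 [0.64853698 0.06585893]
r35 [0.6656034  0.17380337]
s0 [0.45575146 0.09253844]
```

>>> step_arm([
  [[-0.38,0.45,0.5],0],
  [[-0.38,0.45,1.3],0],
  [[-0.38,0.45,2.0],0],
  [[-0.38,0.45,2.5],0],
  [[-0.38,0.45,2.7],0],
  [[-0.38,0.45,2.7],0],
])

```text
time: 2.5
tool_pos: [0.649, 0.0616, 0.0226]
tool_rot: [-3.141, -0.0, 1.573]
contact_force: [-0.5, 0.1, 0.5]
opening: 0.0919
grip_force: 0.0
```

>>> step_arm([
  [[0,0,0],0],
  [[0,0,0],0],
  [[0,0,0],0],
  [[0,0,0],0],
  [[0,0,0],0],
  [[0,0,0],0],
], hand=255, squeeze=15)

```text
time: 3.25
tool_pos: [0.6493, 0.0607, 0.0226]
tool_rot: [3.141, -0.0, 1.572]
contact_force: [-0.5, -0.5, 2.1]
opening: 0.0547
grip_force: 15.0
```

>>> step_arm([
  [[0,0,-0.7],0],
  [[0,0,-1.4],0],
  [[-0.58,-0.64,-1.4],0],
  [[-1.16,-1.29,-1.4],0],
  [[-1.74,-1.93,-1.4],0],
  [[-2.31,-2.58,-1.4],0],
  [[-2.89,-3.22,-1.4],0],
  [[-2.89,-3.22,-1.0],0],
  [[-2.89,-3.22,-0.7],0],
  [[-2.89,-3.22,-0.7],0],
])

```text
time: 4.5
tool_pos: [0.4553, -0.1126, 0.0634]
tool_rot: [-3.139, -0.001, 1.571]
contact_force: [-0.2, -0.1, -1.2]
opening: 0.0545
grip_force: 15.0
```

```bash
python3 - <<'E'
from w import *
s,c,T=look('w2',0);print(shift(s,[.456,-.1124,.0410]),s['grip_force'])
E
```

```text
4.5 [ 0.45532796 -0.11262122  0.06339592] [-3.13910197e+00 -1.18297771e-03  1.57140585e+00]
[0.00323855 0.01213255 0.37324031] 15.000103265047073
```

View pics/w2.png

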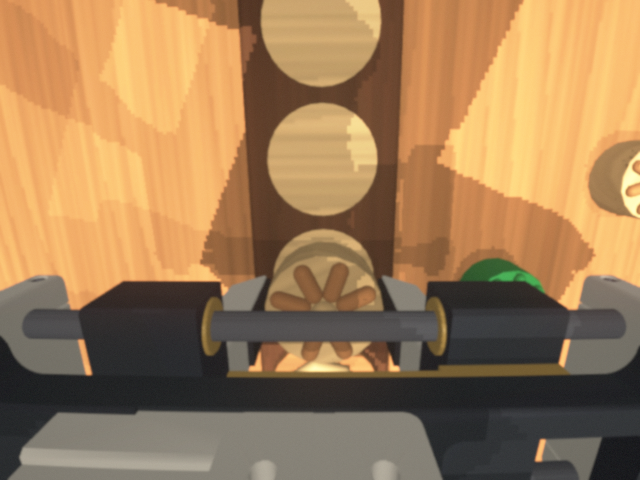

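The wrist view shows rosette_55 held upright and lined up with the row (seat_2 at (322,159)). I'll lower it and release.

>>> step_arm([
  [[0,0.01,0.2],0],
  [[0,0.01,0.33],0],
  [[0,0.01,0.37],0],
  [[0,0.01,0.37],0],
])

```text
time: 5.05
tool_pos: [0.4568, -0.1127, 0.042]
tool_rot: [-3.141, -0.0, 1.572]
contact_force: [0.6, 0.2, -1.0]
opening: 0.0546
grip_force: 15.0
```

>>> step_arm([
  [[0,0,0],0],
  [[0,0,0],0],
  [[0,0,0],0],
  [[0,0,0],0],
  [[0,0,-0.6],0],
  [[0,0,-1.4],0],
  [[0,0,-2.2],0],
  [[0,0,-2.2],0],
], hand=0)

```text
time: 6.05
tool_pos: [0.4587, -0.1136, 0.1776]
tool_rot: [3.134, 0.003, 1.572]
contact_force: [0.1, 0.0, 0.1]
opening: 0.0913
grip_force: 0.0
```

```bash
python3 - <<'E'
from w import *
s,c,T=look('w3',0)
# r45 at (.642,-.053)
print('to r45',shift(s,[.6425,-.053,.0226]))
im=cv2.cvtColor(c['pixels'],cv2.COLOR_RGB2BGR)
t=robot.read_camera('top')['pixels'][:,:,::-1];a=cv2.resize(t[285:335,230:410],None,fx=3.5,fy=3.5,interpolation=cv2.INTER_CUBIC)
cv2.imwrite('pics/w3c.png',np.vstack([cv2.resize(a,(640,178)),im[:400]]))
E
```

```text
6.05 [ 0.45872326 -0.1135726   0.1775954 ] [3.13422736e+00 3.04964792e-03 1.57189068e+00]
to r45 [1.01406411 3.04496189 2.60267357]
```

View pics/w3c.png

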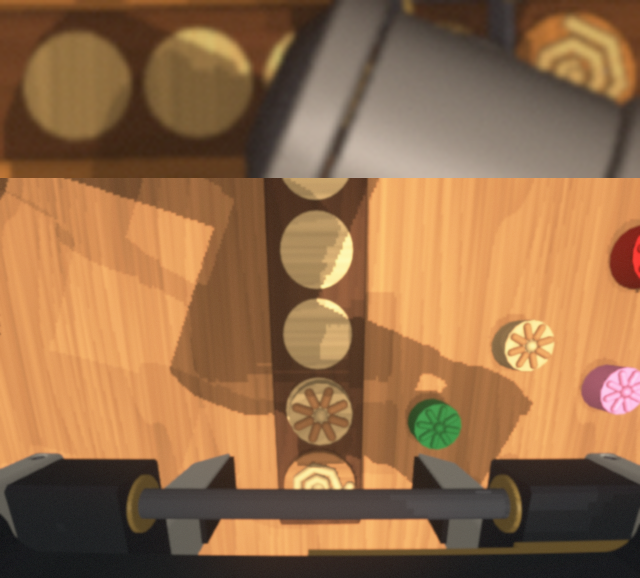

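Released and lying flat: rosette_55 sits on seat_3 in the wrist view at about (320,410), in line with seat_2 at (317,333). Next is rosette_45.

>>> step_arm([
  [[0.3,0.9,0],0],
  [[0.6,1.8,0],0],
  [[0.9,2.7,0.3],0],
  [[1.0,3.11,1.0],0],
  [[1.0,3.11,1.7],0],
  [[1.0,3.11,1.7],0],
  [[1.0,3.11,1.7],0],
])

```text
time: 7.02
tool_pos: [0.6435, -0.0528, 0.0727]
tool_rot: [3.141, -0.0, 1.572]
contact_force: [0.0, -0.5, 0.7]
opening: 0.0916
grip_force: 0.0
```

```bash
python3 - <<'E'
from w import *
s=robot.observe();print(s['time'],s['tool_pos'],shift(s,[.6425,-.053,.0226]))
E
```

```text
7.025 [ 0.64349423 -0.05281163  0.07266776] [-0.00314725 -0.01672991  0.83445952]
```

>>> step_arm([
  [[0,-0.01,0.5],0],
  [[0,-0.01,0.78],0],
  [[0,-0.01,0.83],0],
  [[0,-0.01,0.83],0],
])

```text
time: 7.52
tool_pos: [0.6433, -0.0528, 0.0233]
tool_rot: [3.14, 0.0, 1.572]
contact_force: [-0.7, -0.1, -0.1]
opening: 0.092
grip_force: 0.0
```

>>> step_arm([
  [[0,0,0],0],
  [[0,0,0],0],
  [[0,0,0],0],
  [[0,0,0],0],
  [[0,0,0],0],
  [[0,0,0],0],
  [[0,0,0],0],
], hand=255)

```text
time: 8.4
tool_pos: [0.6427, -0.0526, 0.0223]
tool_rot: [-3.142, -0.0, 1.572]
contact_force: [-0.1, 0.1, -0.2]
opening: 0.0445
grip_force: 15.0
```

>>> step_arm([
  [[0,0,-0.7],0],
  [[0,0,-1.4],0],
  [[0.05,-0.8,-1.4],0],
  [[0.1,-1.6,-1.4],0],
  [[0.14,-2.4,-1.4],0],
  [[0.14,-3.12,-1.4],0],
  [[0.14,-3.12,-1.0],0],
  [[0.14,-3.12,-0.6],0],
  [[0.14,-3.12,-0.6],0],
  [[0.14,-3.12,-0.6],0],
])

```text
time: 9.65
tool_pos: [0.456, -0.0445, 0.0589]
tool_rot: [3.141, 0.0, 1.572]
contact_force: [0.5, 0.0, -0.2]
opening: 0.0446
grip_force: 15.0
```

```bash
python3 - <<'E'
from w import *
s=robot.observe();print(s['time'],s['tool_pos'],shift(s,[.4555,-.0443,.0410]))
E
```

```text
9.65 [ 0.45602651 -0.04452657  0.05894625] [ 0.00382664 -0.00901198  0.29909655]
```

>>> step_arm([
  [[0,0,0.2],0],
  [[0,0,0.28],0],
  [[0,0,0.3],0],
  [[0,0,0.3],0],
])

```text
time: 10.15
tool_pos: [0.4556, -0.0444, 0.0404]
tool_rot: [3.142, -0.0, 1.572]
contact_force: [0.5, 0.4, -0.0]
opening: 0.0442
grip_force: 15.0
```

>>> step_arm([
  [[0,0,0],0],
  [[0,0,0],0],
  [[0,0,0],0],
  [[0,0,0],0],
  [[0,0,-0.6],0],
  [[0,0,-1.4],0],
  [[0.6,0.6,-1.4],0],
  [[1.2,1.2,-1.4],0],
  [[1.8,1.8,-1.4],0],
  [[2.4,2.4,-1.4],0],
], hand=0)

```text
time: 11.4
tool_pos: [0.6004, 0.101, 0.1243]
tool_rot: [3.141, 0.0, 1.572]
contact_force: [0.5, -0.6, -0.0]
opening: 0.0918
grip_force: 0.0
```

>>> step_arm([
  [[0.6,0.6,0],0],
  [[1.19,1.1,0],0],
  [[1.19,1.1,0],0],
  [[1.19,1.1,0],0],
])

```text
time: 11.9
tool_pos: [0.6646, 0.1709, 0.1237]
tool_rot: [-3.14, 0.0, 1.572]
contact_force: [0.3, -0.7, 0.1]
opening: 0.0922
grip_force: 0.0
```

```bash
python3 - <<'E'
from w import *
s,c,T=look('w4',0)
print('r35',shift(s,[.6658,.171,.0226]))
blobs(s,c,T,dict(r35=(345,320,.026)))
t=robot.read_camera('top')['pixels'][:,:,::-1];a=cv2.resize(t[285:335,230:410],None,fx=3.5,fy=3.5,interpolation=cv2.INTER_CUBIC)
im=c['pixels'][:,:,::-1]
cv2.imwrite('pics/w4c.png',np.vstack([cv2.resize(a,(640,178)),im[:400]]))
E
```

```text
11.9 [0.66463167 0.17086479 0.12367119] [-3.13998062e+00  4.82824836e-04  1.57207743e+00]
r35 [0.00304196 0.02219053 1.68448495]
r35 none
```

View pics/w4c.png

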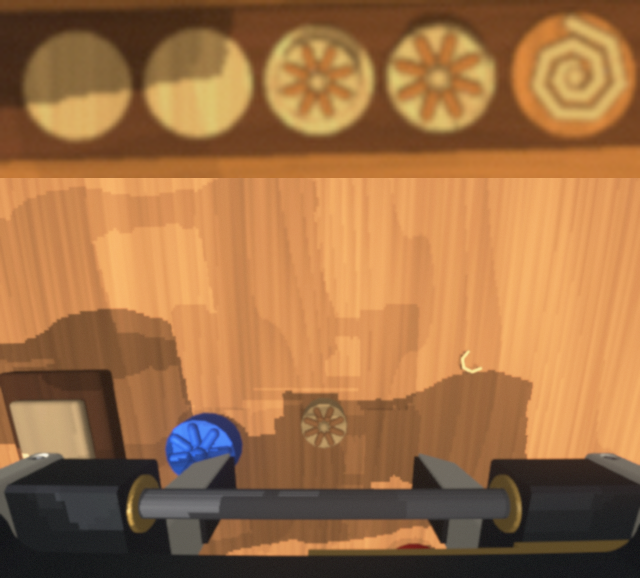

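The top crop shows rosettes 55 and 45 centred on seats 3 and 2. In the wrist view rosette_35 is at (324,249), with the blue look-alike beside the left finger. I'll pre-close the jaws for clearance.

>>> step_arm([
  [[0,0.02,0],0],
  [[0,0.02,0.2],0],
  [[0,0.02,0.8],0],
  [[0,0.02,1.4],0],
  [[0,0.02,1.65],0],
  [[0,0.02,1.68],0],
  [[0,0.02,1.68],0],
], hand=80)

```text
time: 12.88
tool_pos: [0.6674, 0.1713, 0.0248]
tool_rot: [3.139, -0.0, 1.572]
contact_force: [0.5, -1.1, 0.7]
opening: 0.0632
grip_force: 0.0
```

>>> step_arm([
  [[0,0,0],0],
  [[0,0,0],0],
  [[0,0,0],0],
  [[0,0,0],0],
  [[0,0,0],0],
  [[0,0,0],0],
], hand=255)

```text
time: 13.62
tool_pos: [0.6667, 0.1712, 0.0239]
tool_rot: [3.141, -0.0, 1.572]
contact_force: [-0.7, -1.1, 3.0]
opening: 0.0348
grip_force: 15.0
```

>>> step_arm([
  [[0,0,-0.7],0],
  [[0,0,-1.4],0],
  [[-0.5,-0.7,-1.4],0],
  [[-1.0,-1.4,-1.4],0],
  [[-1.5,-2.1,-1.4],0],
  [[-2.0,-2.8,-1.4],0],
  [[-2.46,-3.53,-1.4],0],
  [[-2.46,-3.53,-0.9],0],
  [[-2.46,-3.53,-0.6],0],
  [[-2.46,-3.53,-0.6],0],
])

```text
time: 14.88
tool_pos: [0.454, 0.0234, 0.0586]
tool_rot: [-3.139, -0.0, 1.572]
contact_force: [-0.1, -0.2, -0.8]
opening: 0.0343
grip_force: 15.0
```

>>> step_arm([
  [[0,0,0],0],
])

```text
time: 15.0
tool_pos: [0.4553, 0.0234, 0.06]
tool_rot: [3.141, -0.0, 1.572]
contact_force: [-0.1, 0.5, -0.7]
opening: 0.0346
grip_force: 15.0
```

```bash
python3 - <<'E'
from w import *
s=robot.observe();print(s['time'],s['tool_pos'],shift(s,[.4548,.0236,.0410]))
E
```

```text
15.0 [0.45531316 0.02340206 0.05998503] [ 0.00330048 -0.00877976  0.31641087]
```

>>> step_arm([
  [[0,0,0.2],0],
  [[0,0,0.28],0],
  [[0,0,0.3],0],
  [[0,0,0.3],0],
])

```text
time: 15.5
tool_pos: [0.4546, 0.0235, 0.0418]
tool_rot: [-3.141, -0.0, 1.572]
contact_force: [-1.0, 0.0, 5.4]
opening: 0.0347
grip_force: 15.0
```

>>> step_arm([
  [[0,0,0],0],
  [[0,0,0],0],
  [[0,0,0],0],
  [[0,0,0],0],
  [[0,0,-0.6],0],
  [[0,0,-1.4],0],
  [[-0.6,0.6,-1.4],0],
  [[-1.2,1.2,-1.4],0],
  [[-1.8,1.8,-1.4],0],
  [[-2.4,2.4,-1.4],0],
], hand=80)

```text
time: 16.75
tool_pos: [0.6, -0.1217, 0.1254]
tool_rot: [-3.142, -0.0, 1.572]
contact_force: [0.6, 0.7, 0.0]
opening: 0.0627
grip_force: 0.0
```

>>> step_arm([
  [[-0.5,0.5,0],0],
  [[-0.99,0.98,0],0],
  [[-0.99,0.98,0],0],
  [[-0.99,0.98,0],0],
])

```text
time: 17.25
tool_pos: [0.6571, -0.1792, 0.1249]
tool_rot: [-3.14, -0.001, 1.572]
contact_force: [-0.8, 0.7, -0.3]
opening: 0.0629
grip_force: 0.0
```

```bash
python3 - <<'E'
from w import *
s,c,T=look('w5',0)
print('r25',shift(s,[.6575,-.180,.0226]),s['opening'])
t=robot.read_camera('top')['pixels'][:,:,::-1];a=cv2.resize(t[285:335,230:410],None,fx=3.5,fy=3.5,interpolation=cv2.INTER_CUBIC)
im=c['pixels'][:,:,::-1]
cv2.imwrite('pics/w5c.png',np.vstack([cv2.resize(a,(640,178)),im[:400]]))
E
```

```text
17.25 [ 0.65709494 -0.17919823  0.12486125] [-3.13998995e+00 -1.00636546e-03  1.57177412e+00]
r25 [-0.01508456  0.0094694   1.70432682] 0.06288034526650839
```

View pics/w5c.png

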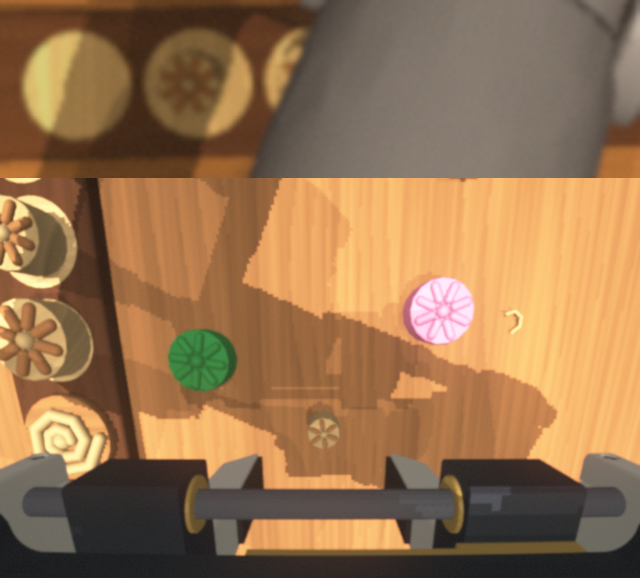

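Rosette_35 sits on seat_1 (top crop (191,83); the small left offset is parallax). In the wrist view rosette_25 is at (323,252), in line with the jaws. I'll grasp it.

>>> step_arm([
  [[-0.035,0.01,0.4],0],
  [[-0.035,0.01,1.1],0],
  [[-0.035,0.01,1.6],0],
  [[-0.035,0.01,1.7],0],
  [[-0.035,0.01,1.7],0],
])

```text
time: 17.98
tool_pos: [0.6587, -0.1815, 0.0244]
tool_rot: [3.141, 0.0, 1.572]
contact_force: [0.6, 0.1, 0.2]
opening: 0.0625
grip_force: 0.0
```

>>> step_arm([
  [[0,0,0],0],
  [[0,0,0],0],
  [[0,0,0],0],
  [[0,0,0],0],
  [[0,0,0],0],
  [[0,0,0],0],
  [[0,0,0],0],
], hand=255)

```text
time: 18.85
tool_pos: [0.6585, -0.182, 0.0237]
tool_rot: [3.141, 0.0, 1.572]
contact_force: [-1.2, 0.0, 1.9]
opening: 0.0247
grip_force: 15.0
```

>>> step_arm([
  [[0,0,-0.7],0],
  [[0,0,-1.4],0],
  [[0.65,-0.48,-1.4],0],
  [[1.3,-0.97,-1.4],0],
  [[1.95,-1.46,-1.4],0],
  [[2.6,-1.95,-1.4],0],
  [[3.25,-2.43,-1.4],0],
  [[3.9,-2.92,-1.4],0],
  [[4.55,-3.4,-1.4],0],
  [[4.55,-3.4,-1.1],0],
])

```text
time: 20.1
tool_pos: [0.4528, 0.0931, 0.0903]
tool_rot: [3.14, -0.0, 1.575]
contact_force: [1.1, 0.2, -0.8]
opening: 0.0241
grip_force: 15.0
```

>>> step_arm([
  [[0,0,0.3],0],
  [[0,0,0.5],0],
  [[0,0,0.5],0],
  [[0,0,0.5],0],
])

```text
time: 20.6
tool_pos: [0.4546, 0.0908, 0.0599]
tool_rot: [3.141, -0.0, 1.571]
contact_force: [-0.2, 0.6, 0.4]
opening: 0.0244
grip_force: 15.0
```

```bash
python3 - <<'E'
from w import *
s=robot.observe();print(s['time'],s['tool_pos'],shift(s,[.4542,.0915,.0415]))
E
```

```text
20.6 [0.45460073 0.09075999 0.05988125] [ 0.01230672 -0.00686706  0.30635106]
```

Lower, release, retreat well clear (up, then towards the left) and check.

>>> step_arm([
  [[0.01,0,0.2],0],
  [[0.01,0,0.27],0],
  [[0.01,0,0.3],0],
  [[0.01,0,0.3],0],
])

```text
time: 21.1
tool_pos: [0.4541, 0.0915, 0.0416]
tool_rot: [-3.141, -0.0, 1.572]
contact_force: [-1.0, -0.2, 2.6]
opening: 0.0246
grip_force: 15.0
```

>>> step_arm([
  [[0,0,0],0],
  [[0,0,0],0],
  [[0,0,0],0],
  [[0,0,0],0],
  [[0,0,-0.6],0],
  [[0,0,-1.4],0],
  [[0,0,-2.2],0],
  [[0.8,0,-2.6],0],
  [[1.6,0,-3.0],0],
  [[2.4,0,-3.4],0],
], hand=80)

```text
time: 22.35
tool_pos: [0.4538, 0.2368, 0.2466]
tool_rot: [3.141, -0.0, 1.571]
contact_force: [1.0, -0.3, -0.2]
opening: 0.063
grip_force: 0.0
```

>>> step_arm([
  [[0.9,0,-0.2],0],
  [[1.8,0,-0.4],0],
  [[2.6,-0.4,-0.4],0],
  [[2.6,-0.4,-0.4],0],
  [[2.6,-0.4,-0.4],0],
])

```text
time: 22.98
tool_pos: [0.4298, 0.3911, 0.2692]
tool_rot: [-3.141, 0.001, 1.572]
contact_force: [-0.4, -0.2, 0.1]
opening: 0.0631
grip_force: 0.0
```

```bash
python3 - <<'E'
from w import *
s=robot.observe();print(s['time'],s['tool_pos'])
c=robot.read_camera('top');t=c['pixels'][:,:,::-1]
cv2.imwrite('pics/t6.png',cv2.resize(t[270:340,185:425],None,fx=3.3,fy=3.3,interpolation=cv2.INTER_CUBIC))
# expected pixel of seat(z=.018) & object top (z=.046) when exactly centred
S=dict(s0=(.453,.0895),s1=(.4536,.0216),s2=(.4545,-.0463),s3=(.455,-.1144))
from scipy.optimize import fsolve
for n,p in S.items(): print(n,'expected face centre in crop',(fsolve(lambda uv:plane(c,uv,.046)-p,[300,308])-[185,270]+.5)*3.3-.5)
E
```

```text
22.975 [0.42978513 0.39106424 0.26919479]
s0 expected face centre in crop [212.06198993 132.10551722]
s1 expected face centre in crop [326.91063124 129.6043119 ]
s2 expected face centre in crop [442.00265975 126.52707623]
s3 expected face centre in crop [557.60249693 124.06309765]
```

View pics/t6.png

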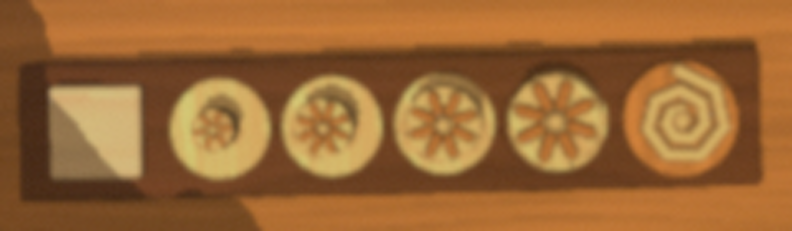

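The order is right and all four are flat. Rosette_35 looks about 3 mm off towards +y: its hub is at (322,128) where I expect (327,130). I'll measure it more closely.

```bash
python3 - <<'E'
from w import *
c=robot.read_camera('top');t=c['pixels'][:,:,::-1]
a=cv2.resize(t[288:328,230:380],None,fx=5.3,fy=5.3,interpolation=cv2.INTER_CUBIC)
b=cv2.createCLAHE(3,(4,4)).apply(cv2.cvtColor(a,cv2.COLOR_BGR2GRAY))
from scipy.optimize import fsolve
out=cv2.cvtColor(b,cv2.COLOR_GRAY2BGR)
S=dict(s0=(.453,.0895,12.5),s1=(.4536,.0216,17.5),s2=(.4545,-.0463,22.5),s3=(.455,-.1144,27.5))
f=lambda p,z:(fsolve(lambda uv:plane(c,uv,z)-p,[300,308])-[230,288]+.5)*5.3-.5
for n,(x,y,r) in S.items():
    q=f((x,y),.044);rr=np.linalg.norm(f((x+r/1000,y),.044)-q)
    cv2.circle(out,tuple(np.round(q).astype(int).tolist()),int(round(rr)),(0,0,255),1);print(n,q,rr)
    q=f((x,y),.018);rr=np.linalg.norm(f((x+.03,y),.018)-q);cv2.circle(out,tuple(np.round(q).astype(int).tolist()),int(round(rr)),(0,255,0),1)
cv2.imwrite('pics/t7.png',np.vstack([a,out]))
E
```

```text
s0 [103.29354511 116.64784398] 34.06641120030911
s1 [287.41632846 112.63717027] 47.73266118969699
s2 [471.92812108 107.7033333 ] 61.40446527552721
s3 [657.25336029 103.75293584] 75.07373480232064
```

View pics/t7.png

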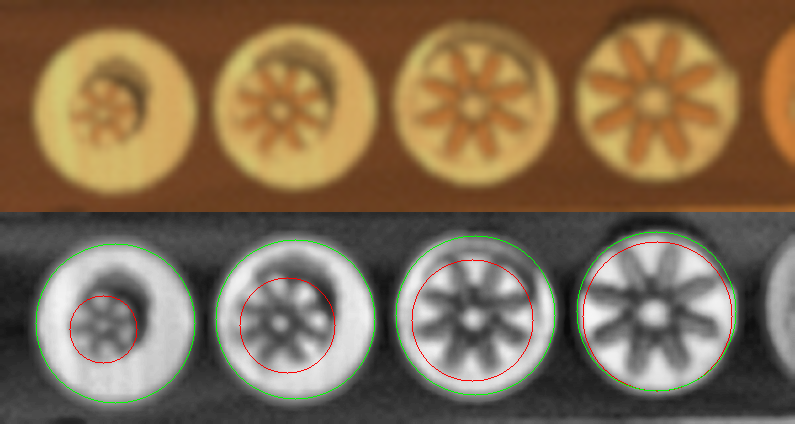

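Scale is 2.7 px/mm. Rosettes 25, 45 and 55 are within about 1.5 mm, but rosette_35 is about 2.3 mm off towards +y. I'll regrip it across the rail and shift it.

>>> step_arm([
  [[-0.9,0.1,0.2],0],
  [[-1.8,0.2,0.4],0],
  [[-2.7,0.3,0.7],0],
  [[-3.6,0.41,1.0],0],
  [[-4.5,0.41,1.3],0],
  [[-5.4,0.41,1.7],0],
  [[-6.13,0.41,2.2],0],
  [[-6.13,0.41,2.4],0],
  [[-6.13,0.41,2.4],0],
  [[-6.13,0.41,2.4],0],
])

```text
time: 24.32
tool_pos: [0.4554, 0.0244, 0.1263]
tool_rot: [3.14, -0.0, 1.573]
contact_force: [0.4, 0.1, -1.0]
opening: 0.0625
grip_force: 0.0
```

```bash
python3 - <<'E'
from w import *
s=robot.observe();print(s['time'],s['tool_pos'],s['tool_rot'],shift(s,[.4545,.0236,.0420]))
E
```

```text
24.325 [0.45538748 0.02438216 0.12634451] [ 3.14007113e+00 -9.55454341e-05  1.57273047e+00] [-0.01314166 -0.0169553   1.40571648]
```

>>> step_arm([
  [[0,-0.01,0.5],0],
  [[0,-0.01,1.0],0],
  [[0,-0.01,1.3],0],
  [[0,-0.01,1.4],0],
  [[0,-0.01,1.4],0],
])

```text
time: 24.95
tool_pos: [0.4547, 0.0242, 0.042]
tool_rot: [3.141, -0.0, 1.573]
contact_force: [-0.3, -0.3, -0.0]
opening: 0.0632
grip_force: 0.0
```

>>> step_arm([
  [[0,0,0],0],
  [[0,0,0],0],
  [[0,0,0],0],
  [[0,0,0],0],
  [[0,0,0],0],
  [[0,0,-0.06],0],
  [[-0.038,0,-0.06],0],
  [[-0.038,0,-0.06],0],
  [[-0.038,0,0],0],
  [[-0.038,0,0],0],
], hand=255)

```text
time: 26.2
tool_pos: [0.4544, 0.0214, 0.0414]
tool_rot: [3.141, -0.0, 1.572]
contact_force: [-0.6, -0.5, 0.7]
opening: 0.0347
grip_force: 15.0
```

>>> step_arm([
  [[0,0,0],0],
  [[0,0,0],0],
  [[0,0,0],0],
  [[0,0,0],0],
  [[0,0,-0.6],0],
  [[0,0,-1.4],0],
  [[0,0,-2.2],0],
  [[0.8,0,-2.6],0],
  [[1.6,0,-3.0],0],
  [[2.4,0,-3.4],0],
], hand=80)

```text
time: 27.45
tool_pos: [0.4539, 0.1667, 0.2465]
tool_rot: [3.141, -0.0, 1.571]
contact_force: [1.0, -0.6, -0.6]
opening: 0.063
grip_force: 0.0
```

>>> step_arm([
  [[0.9,0,-0.2],0],
  [[1.8,0,-0.4],0],
  [[2.7,0,-0.4],0],
  [[3.6,-0.4,-0.4],0],
  [[3.6,-0.4,-0.4],0],
  [[3.6,-0.4,-0.4],0],
])

```text
time: 28.2
tool_pos: [0.4298, 0.381, 0.2693]
tool_rot: [-3.141, 0.001, 1.573]
contact_force: [0.6, 0.5, -0.0]
opening: 0.063
grip_force: 0.0
```

```bash
python3 - <<'E'
from w import *
s=robot.observe();print(s['time'],s['tool_pos'])
c=robot.read_camera('top');t=c['pixels'][:,:,::-1]
a=cv2.resize(t[288:328,230:380],None,fx=5.3,fy=5.3,interpolation=cv2.INTER_CUBIC)
cv2.imwrite('pics/t8.png',np.vstack([a,cv2.resize(t[140:300,190:500],(795,388))]))
E
```

```text
28.2 [0.42980373 0.38097323 0.2692873 ]
```

View pics/t8.png

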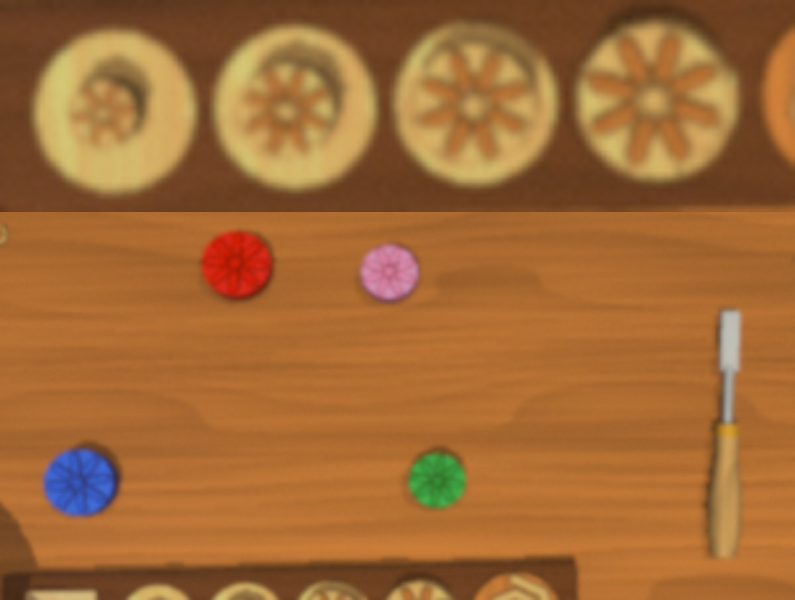

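Rosette_35's hub is now at (287,111), against an expected (287,113). The look-alikes and the gouge are where they were. Handing in.

```bash
python3 -c "
from cell import robot
print(robot.hand_in())"
```

```text
the job is handed in; nothing more can be done
None
```

I handed the job in at about 28 s: the rosettes lie flat, petals up, in order 55, 45, 35, 25 from the scroll outward, each within about 2 mm of its circle's centre by the top camera, with the gouge and the look-alikes undisturbed; no verdict came back.

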